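# Hold the drive-belt tensioner back for a new belt

### The arm

A 6-joint arm with a two-finger parallel gripper is mounted at the origin on the work surface. World frame = base frame: x ahead of the robot, y to its left, z up, the work surface at z = 0. Lengths are in m, angles in rad, forces in N, time in s.
With the tool pointing down it reaches from about 0.3 to 1 m from the base axis. Payload 5.1 kg.
Tool frame: the origin (TCP) lies midway between the tips of the shut fingers; the grasp point (between the pads) lies 19 mm behind it; z points along the fingers, y is the line along which they close (so a half turn about z gives the same grasp; the last joint's range is limited). The gripper opens to 95 mm and grips with 3 to 60 N. Pads are 20 mm wide; open, the fingers measure 119 mm over their backs; the gripper's body (75 mm by 180 mm) begins 59 mm behind the grasp point.
Start: joints at [-1.234, 0.124, 1.65, -0, 1.367, -0.083], TCP at [0.265, -0.594, 0.215] pointing down, gripper open.
Joint ranges: [-2.61, 2.61], [-1.02, 2.33], [0.03, 2.71], [-1.35, 4.49], [0.32, 2.68], [-2.91, 2.91]. Speed limits (rad/s): [2.57, 2.57, 3.14, 3.14, 3.14, 3.14].

### API

Orientations are given as a unit quaternion [w, x, y, z].
In Python, from plant import r gives the robot as it stands.
- The arm moves only by the shell command python3 -m handwheel 'ROWS' [OPENING] [FORCE]. ROWS is JSON, a list of rows, each an object of numbers: "dx", "dy", "dz": the shift along the tool's x, y, z in m; "twist": the turn about the tool's z in rad. In form: [{"dx": .., "dy": .., "dz": .., "twist": ..}, ...]. A call has 1 to 8 rows; each row is the pose to reach, as a shift and turn from the pose commanded when the call began, along the tool's axes at that moment; what a row does not reach only later rows make up. A row lasts 1/8 s, in which the tool goes at most 62.5 mm and 10.7 degrees, less where a joint would pass 70% of its speed; a pose out of reach is approached as far as the arm can. A call with a gripper value outside its range is refused whole. OPENING is the gripper's target within -1 to 1 (shut at 1, half-way at 0, fully open at -1), set as the call begins (- or left out, the last holds). The fingers move at their own pace and stop on an object; FORCE is the grip in N (left out, the last holds). Time passes only in rows, so rows that repeat a pose let the fingers close. It gives the time, the measured TCP pose, the force, the opening and the grip force at its end, in the units of the state.
- r.sense(): the state, without advancing time (a new reading comes with each control period).
- r.grab_frame(name): name is "scene" or "top" or "wrist"; returns (picture, depth): 384x512x3 uint8, blue, green, red; 384x512 float32, m along the optical axis (not along the pixel's ray), 0 where there is no reading.
- r.camera_info(name): a dict with "fovy" (degrees; the focal length in pixels is half the picture's height over the tangent of half this angle, whatever the lens; pixels are square), "cx", "cy" (the principal point, pixels), "T" (4x4, takes a point from camera to world coordinates). Camera axes: x right, y down, z forward; pixel columns grow to the right and rows downward; lengths in m; the calibration is good to about 2 mm. The wrist camera is an equidistant fisheye: a pixel r from the principal point sees the ray r / f radians off the axis. A picture is of the moment at which its call begins: read the wrist's pose just before it. camera_info takes no time and is no camera call; for the wrist camera it gives the pose at the moment of the call.
- r.hand_in(): hands the job in; it is judged then, once.
Trained networks look in the newest picture that a camera, given by its name, has taken for a name from the list of things; names that differ only in an ending like _2 or _b are one class to them, and where a whole thing is asked for, a point or a joint stands for the part that bears it (a point fixed in the world has none). Each returns a list of dicts, best first, with "conf" (0 to 1); they miss things now and then, are a little off and sometimes report something else, mostly with a low value. They report only what shows in the picture. A call takes as long as a camera call.
- r.find_in(target, camera): "at" ([x, y, z] in m, in the coordinates of the camera as it stood for that picture, good to about 4 mm: the middle of the surface that is visible of it).
- r.cut_out(target, camera): "pixels" (384x512 bool, what is visible of it).
- r.place_of(target, camera): "at" ([x, y, z] in m, in the coordinates of the camera as it stood for that picture, good to about 4 mm: a listed point, or the origin of a listed thing).
The state is a dict: "time": time; "q": joint angles; "joint_vel": joint speeds; "effort": joint torques, N m; "tool_pos": TCP position; "tool_rot": TCP orientation; "contact_force": force on the tool from outside, world axes, zero at the start; "wrist_torque": the same for the moment, N m; "finger_gap": finger opening in m; "grasp_force": force on a finger pad.
Only numpy, scipy, OpenCV 4.12 (cv2) and the standard library are available. Lean on these libraries where they do the work, as an engineer would, in place of code of your own. Each camera call takes 0.05 s, during which the arm holds its last target. There are 200 camera calls.

### The job

Make room for a new belt on the sewing-machine drive plate: first push the idler block by its yellow handle fully home along its slot, under the yellow bridge. Then push the blue sprung tensioner arm by its red post past its ratchet click and all the way back to its stop, and finish while still holding it there against the spring (the ratchet alone would let it spring part of the way back). Leave the thread cone, the jar and the snips where they are.

Things in the scene. Friction and masses are not known exactly. Their poses are not given: they have to be found in the camera images.
- plate: Fixed grey steel plate, 200 (x) x 400 (y) x 12 mm, on the bench. Origin: centre of its underside, at bench height, z up. Offsets below are in this plate frame. Place and yaw (within 0.4 rad) differ every time. A fixed steel pulley, radius 28 mm, top 58 mm high, stands at x -60, y -150 mm; a dark pawl guide, top 68 mm high, at x -65, y +170 mm.
- bridge (a point): Centre of the top of the fixed yellow bridge over the slot: 72 mm wide (x), 50 mm long (from plate y -140 to -190 mm), top 60 mm and underside 52 mm above the bench.
- idler_handle (a point): Centre of the top of the idler block's yellow round upright handle, diameter 16 mm, free from 34 to 100 mm above the bench, on the plate line x +35 mm. When home, its axis is at y -100 mm, 32 mm clear of the bridge.
- idler_block: Aluminium idler block in the slot, 40 mm wide, 100 mm long, top 34 mm above the bench. Origin: on the handle's axis, at bench height; the block reaches from 15 mm on the +y side of the handle to 85 mm on its -y side. A white roller on it (radius 16 mm, top 46 mm high, 60 mm from the handle on the -y side) passes under the bridge; the handle does not.
- idler (a joint): Travel of the idler block towards the plate's -y, m: 0 = handle axis at y 0; 0.100 = fully home against its end stop. It starts between 0 and 0.03, slides with about 3 N of friction and stays where it is left. Until it is moved home its handle stands in the swing of the blue arm.
- tensioner_pivot (a point): Centre of the tensioner arm's upright pivot, at plate x -30, y +100 mm, 57 mm above the bench. The hub around it has a radius of 19 mm, its top is at 68 mm.
- tensioner_post (a point): Centre of the top of the red upright post at the end of the blue arm: a round peg, diameter 16 mm, free from 64 to 112 mm above the bench, 135 mm from the pivot axis. It turns with the arm about the pivot.
- tensioner_arm: Blue sprung arm, a bar 18 mm wide, 50 to 64 mm above the bench, 155 mm long from the pivot, with a red post and a white wheel (radius 15 mm, top 77 mm high, 85 mm from the pivot). A 45 mm tail beyond the pivot works the ratchet. Origin: on the pivot axis at bench height; the bar runs along its -y axis and is pushed towards its +x axis. Axes agree with the plate's at rest.
- tensioner (a joint): Arm angle, rad: 0 = at rest, post at plate x -30, y -35 mm; grows anticlockwise from above as the post is pushed back (towards +x, then curving to +y), 0.70 at the fixed stop. Sprung: about 4.5 N at the post to start, 10 N at the stop, up to 5 N more as the pawl lifts. It clicks at about 0.49; let go after that, it springs back to about 0.48.
- pawl (a joint): Travel of the sprung brass ratchet pawl slider, in m: 0 = sprung fully out; it rises to about 0.008 as the tail passes and snaps back to 0 at the click. It works by itself, nothing needs to touch it.
- thread_cone: Bystander: loose green thread cone, radius 34 mm, 108 mm high, standing beside the plate's +y edge. Origin: centre of its base.
- bobbin_jar: Bystander: loose clear jar with a red cap, radius 30 mm, 75 mm high, standing beyond the plate's +x edge. Origin: centre of its base.
- snips: Bystander: loose hand snips with yellow handles lying flat on the bench beyond the plate's +x edge, about 200 mm long, 16 mm high. Origin: near the rivet, on the bench.

How it is judged:
On the way, in this order (a step that is already met when the one before it is completed fails the run):
1. the idler block is fully home under the bridge while the arm is still forward (value of joint idler above 0.092 m and value of joint tensioner below 0.3 rad), for 0.2 s.
2. the arm has been pushed past the ratchet click, the pawl has sprung out behind it (value of joint tensioner above 0.46 rad and value of joint pawl below 0.003 m), for 0.1 s.
At the end, for the whole second after the job is handed in: The idler block is within 8 mm of its end stop, the arm is within 0.08 rad of its stop (past 0.62 rad, well beyond where the ratchet alone keeps it), the pawl is sprung out, and the fingers hold the arm still with more than 3 N (value of joint idler above 0.092 m and value of joint tensioner above 0.62 rad and value of joint pawl below 0.003 m and contact force between the fingers and tensioner_arm above 3 N and velocity of joint tensioner below 0.1 rad/s); the arm keeps its last pose, push and grip.
It fails at once if a bystander is pushed away by more than 20 mm (distance of any of thread_cone, bobbin_jar, snips from where it was at the start of the episode above 0.02 m).
It also fails if it takes over 51 s, if anything falls off the work surface, if the arm or the gripper's body presses on something with over 40 N, if the wrist force passes 120 N, or if a joint passes its speed limit or range.

## Working session

There is one attempt and no reset: what is moved stays moved. The work goes in short steps, Python scripts to look and compute and a shell command to move; the robot and the scene stay as the last step left them, time stands still between calls to the robot, and variables do not carry over. Pictures are saved under pics/ and viewed, at most 10 in all, crops included, and the job is handed in when it is done.

```bash
mkdir -p pics
cat > h.py <<'E'
from plant import r
import numpy as np, cv2
def w(cam,p):
    T=np.array(r.camera_info(cam)["T"]); return (T@np.append(p,1))[:3]
E
python3 - <<'E'
from h import *
ims=[]
for c in ("top","scene"):
    im,d=r.grab_frame(c); ims.append(im)
    for t in ["plate","bridge","idler_handle","tensioner_pivot","tensioner_post","idler_block","tensioner_arm","thread_cone","bobbin_jar","snips"]:
        o=r.place_of(t,c)
        print(c,t,[(np.round(w(c,x["at"]),3),round(x["conf"],2)) for x in o[:2]])
cv2.imwrite("pics/a.png",cv2.resize(np.vstack(ims),(800,1200))[:600]);cv2.imwrite("pics/b.png",ims[1])
s=r.sense();print(s["time"],s["tool_pos"],s["tool_rot"],s["contact_force"])
E
```

```text
top plate []
top bridge [(array([ 0.646, -0.238,  0.061]), 0.76)]
top idler_handle [(array([ 0.618, -0.104,  0.104]), 0.76)]
top tensioner_pivot [(array([0.524, 0.008, 0.057]), 0.58)]
top tensioner_post [(array([ 0.556, -0.124,  0.114]), 0.9)]
top idler_block [(array([ 0.619, -0.109,  0.001]), 0.7)]
top tensioner_arm [(array([ 0.523,  0.01 , -0.003]), 0.95)]
top thread_cone [(array([ 0.545,  0.218, -0.001]), 0.92)]
top bobbin_jar [(array([0.713, 0.072, 0.   ]), 0.96)]
top snips [(array([ 0.769, -0.147, -0.   ]), 0.89)]
scene plate [(array([ 0.576, -0.086,  0.001]), 0.97), (array([ 0.712,  0.074, -0.006]), 0.18)]
scene bridge [(array([ 0.649, -0.239,  0.057]), 0.81), (array([0.527, 0.008, 0.055]), 0.17)]
scene idler_handle [(array([ 0.617, -0.108,  0.097]), 0.98)]
scene tensioner_pivot [(array([0.527, 0.007, 0.058]), 0.89), (array([ 0.62 , -0.108,  0.095]), 0.54)]
scene tensioner_post [(array([ 0.556, -0.125,  0.11 ]), 0.71)]
scene idler_block [(array([ 0.619, -0.105,  0.002]), 0.61), (array([ 0.772, -0.151,  0.001]), 0.47)]
scene tensioner_arm []
scene thread_cone [(array([ 0.546,  0.222, -0.002]), 0.9)]
scene bobbin_jar []
scene snips [(array([ 0.771, -0.15 ,  0.001]), 0.82)]
1.1 [ 0.26485244 -0.59357494  0.21464197] [ 2.97151209e-07  9.78059574e-01  2.08325392e-01 -1.63455458e-05] [-0.52668004 -0.93214439  0.1756628 ]
```

View pics/a.png

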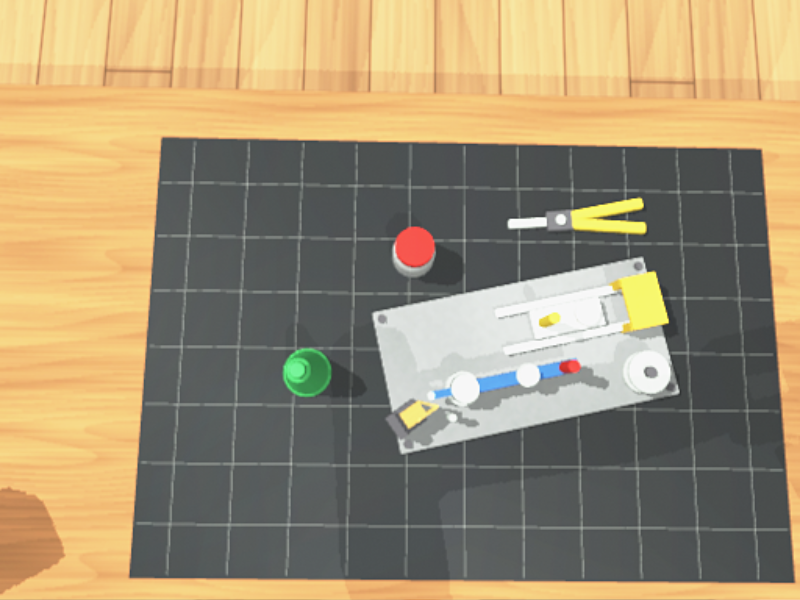

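View pics/b.png

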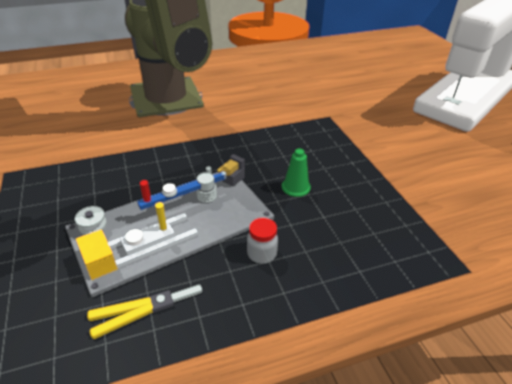

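The top view shows the plate with yaw of about 0.227 rad. The yellow handle is at about (549,320), the red post at (569,366), and the bridge is on the right at (645,300). The scene view agrees, and the network points fit the plate layout: origin about (0.577,-0.085), idler travel about 0.03. Next I move the shut fingers behind the handle with tool x along plate x, so tool y is plate -y.

```bash
python3 -m handwheel '[{"dx":0.05,"dy":-0.03,"twist":0.05},{"dx":0.1,"dy":-0.065,"twist":0.1},{"dx":0.15,"dy":-0.096,"twist":0.15},{"dx":0.2,"dy":-0.127,"twist":0.193},{"dx":0.25,"dy":-0.159,"twist":0.193},{"dx":0.3,"dy":-0.19,"twist":0.193},{"dx":0.35,"dy":-0.222,"twist":0.193},{"dx":0.4,"dy":-0.254,"twist":0.193}]' 1 60
python3 - <<'E'
from h import *
s=r.sense();print(s["tool_pos"],s["tool_rot"])
a=2*np.arctan2(s["tool_rot"][2],s["tool_rot"][1]);R=np.array([[np.cos(a),np.sin(a)],[np.sin(a),-np.cos(a)]])
print(a,R.T@(np.array([.610,-.0718])-s["tool_pos"][:2]))
E
```

```text
[ 0.26485244 -0.59357494  0.21464197] [ 2.97151209e-07  9.78059574e-01  2.08325392e-01 -1.63455458e-05]
0.4197249453346007 [ 0.52781725 -0.3358346 ]invalid input
```

```bash
python3 -m handwheel '[{"dx":0.05,"dy":-0.03,"dz":0,"twist":0.05},{"dx":0.1,"dy":-0.065,"dz":0,"twist":0.1},{"dx":0.15,"dy":-0.096,"dz":0,"twist":0.15},{"dx":0.2,"dy":-0.127,"dz":0,"twist":0.193},{"dx":0.25,"dy":-0.159,"dz":0,"twist":0.193},{"dx":0.3,"dy":-0.19,"dz":0,"twist":0.193},{"dx":0.35,"dy":-0.222,"dz":0,"twist":0.193},{"dx":0.4,"dy":-0.254,"dz":0,"twist":0.193}]' 1 60
python3 - <<'E'
from h import *
s=r.sense();print(s["tool_pos"],s["tool_rot"])
a=2*np.arctan2(s["tool_rot"][2],s["tool_rot"][1]);R=np.array([[np.cos(a),np.sin(a)],[np.sin(a),-np.cos(a)]])
print(a,R.T@(np.array([.610,-.0718])-s["tool_pos"][:2]))
E
```

```text
time: 2.1
tool_pos: [0.5275, -0.1969, 0.215]
tool_rot: [0.0, 0.994, 0.113, 0.0]
contact_force: [1.5, -1.3, 0.2]
finger_gap: 0.0207
grasp_force: 0.0
[ 0.52751875 -0.19687602  0.21499652] [2.55557251e-04 9.93581202e-01 1.13120345e-01 3.43385864e-04]
0.22672601463376163 [ 0.10848601 -0.10333418]
```

```bash
python3 -m handwheel '[{"dx":0.036,"dy":-0.034,"dz":0,"twist":0},{"dx":0.072,"dy":-0.069,"dz":0,"twist":0},{"dx":0.108,"dy":-0.103,"dz":0,"twist":0},{"dx":0.108,"dy":-0.103,"dz":0.03,"twist":0},{"dx":0.108,"dy":-0.103,"dz":0.06,"twist":0},{"dx":0.108,"dy":-0.103,"dz":0.06,"twist":0}]'
python3 - <<'E'
from h import *
s=r.sense();print(s["tool_pos"],s["contact_force"])
O=np.array([.577,-.0845]);a=.227;P=np.array([[np.cos(a),np.sin(a)],[-np.sin(a),np.cos(a)]])
im,d=r.grab_frame("wrist");cv2.imwrite("pics/c.png",im)
r.grab_frame("top")
for c in ("wrist","top"):
  for t in ["bridge","idler_handle","tensioner_pivot","tensioner_post"]:
    o=r.place_of(t,c)
    print(c,t,[(np.round(q,3),np.round(P@(q[:2]-O),4),round(x["conf"],2)) for x in o[:1] for q in [w(c,x["at"])]])
print("tcp plate",P@(s["tool_pos"][:2]-O))
E
```

```text
time: 2.85
tool_pos: [0.6067, -0.0733, 0.1515]
tool_rot: [-0.001, 0.994, 0.113, -0.003]
contact_force: [-0.0, -0.3, 0.1]
finger_gap: 0.0002
grasp_force: 0.0
[ 0.60671215 -0.07331101  0.1514847 ] [-0.04622529 -0.32926932  0.09577652]
wrist bridge []
wrist idler_handle [(array([ 0.62 , -0.104,  0.109]), array([ 0.037, -0.029]), 0.92)]
wrist tensioner_pivot [(array([0.531, 0.004, 0.063]), array([-0.0253,  0.0963]), 0.96)]
wrist tensioner_post []
top bridge [(array([0.527, 0.01 , 0.001]), array([-0.028,  0.103]), 0.58)]
top idler_handle []
top tensioner_pivot [(array([0.524, 0.006, 0.058]), array([-0.0309,  0.1004]), 0.69)]
top tensioner_post [(array([ 0.714,  0.075, -0.   ]), array([0.1692, 0.1245]), 0.68)]
tcp plate [0.03146806 0.00421506]
```

View pics/c.png

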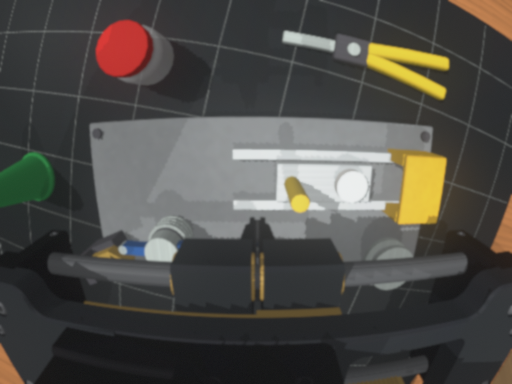

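The wrist view shows the shut fingers at about (258,240) and the handle at (297,195), a little ahead in plate -y and clear. Next: go down and push.

```bash
python3 -m handwheel '[{"dx":0.004,"dy":0,"dz":0.03,"twist":0},{"dx":0.004,"dy":0,"dz":0.06,"twist":0},{"dx":0.004,"dy":0,"dz":0.09,"twist":0},{"dx":0.004,"dy":0,"dz":0.09,"twist":0},{"dx":0.004,"dy":0.02,"dz":0.09,"twist":0},{"dx":0.004,"dy":0.035,"dz":0.09,"twist":0},{"dx":0.004,"dy":0.05,"dz":0.09,"twist":0},{"dx":0.004,"dy":0.06,"dz":0.09,"twist":0}]'
python3 -m handwheel '[{"dx":0,"dy":0.008,"dz":0,"twist":0},{"dx":0,"dy":0.014,"dz":0,"twist":0},{"dx":0,"dy":0.018,"dz":0,"twist":0},{"dx":0,"dy":0.018,"dz":0,"twist":0}]'
python3 - <<'E'
from h import *
s=r.sense()
O=np.array([.577,-.0845]);a=.227;P=np.array([[np.cos(a),np.sin(a)],[-np.sin(a),np.cos(a)]])
print(P@(s["tool_pos"][:2]-O),P@s["contact_force"][:2],s["tool_pos"][2])
E
```

```text
time: 4.35
tool_pos: [0.6269, -0.133, 0.0658]
tool_rot: [0.0, 0.994, 0.113, 0.001]
contact_force: [-1.4, 3.4, 2.5]
finger_gap: 0.0002
grasp_force: 1.8
time: 4.85
tool_pos: [0.6304, -0.1495, 0.0647]
tool_rot: [0.0, 0.994, 0.113, 0.0]
contact_force: [0.1, -0.2, -0.5]
finger_gap: 0.0007
grasp_force: 0.2
[ 0.03739289 -0.0753867 ] [ 0.05808706 -0.25983305] 0.0646546064533422
```

```bash
python3 -m handwheel '[{"dx":0,"dy":0.003,"dz":0,"twist":0},{"dx":0,"dy":0.005,"dz":0,"twist":0},{"dx":0,"dy":0.005,"dz":0,"twist":0}]'; python3 -m handwheel '[{"dx":0,"dy":0.002,"dz":0,"twist":0},{"dx":0,"dy":0.004,"dz":0,"twist":0},{"dx":0,"dy":0.004,"dz":0,"twist":0}]'
```

```text
time: 5.22
tool_pos: [0.6313, -0.1539, 0.0645]
tool_rot: [-0.0, 0.994, 0.113, -0.0]
contact_force: [-0.8, 4.2, 1.6]
finger_gap: 0.0005
grasp_force: 1.3
time: 5.6
tool_pos: [0.6319, -0.157, 0.0645]
tool_rot: [-0.001, 0.994, 0.113, -0.0]
contact_force: [-0.1, 6.6, 2.4]
finger_gap: 0.0003
grasp_force: 3.1
```

```bash
python3 -m handwheel '[{"dx":0,"dy":0.002,"dz":0,"twist":0},{"dx":0,"dy":0.004,"dz":0,"twist":0},{"dx":0,"dy":0.004,"dz":0,"twist":0}]';  python3 -m handwheel '[{"dx":0,"dy":0.002,"dz":0,"twist":0},{"dx":0,"dy":0.003,"dz":0,"twist":0},{"dx":0,"dy":0.003,"dz":0,"twist":0}]'
```

```text
time: 5.98
tool_pos: [0.632, -0.1572, 0.0645]
tool_rot: [-0.004, 0.994, 0.113, -0.001]
contact_force: [-4.4, 16.6, 7.4]
finger_gap: 0.0002
grasp_force: 8.9
time: 6.35
tool_pos: [0.632, -0.1574, 0.0645]
tool_rot: [-0.007, 0.994, 0.113, -0.002]
contact_force: [-6.3, 24.9, 10.4]
finger_gap: 0.0001
grasp_force: 13.3
```

The idler is hard against its stop (TCP stopped, force rising to 25 N). Next: retreat, lift, and cross over to behind the red post.

```bash
python3 -m handwheel '[{"dx":0,"dy":-0.02,"dz":0,"twist":0},{"dx":0,"dy":-0.03,"dz":-0.04,"twist":0},{"dx":0,"dy":-0.04,"dz":-0.085,"twist":0},{"dx":-0.04,"dy":-0.055,"dz":-0.085,"twist":0},{"dx":-0.08,"dy":-0.055,"dz":-0.085,"twist":0},{"dx":-0.107,"dy":-0.055,"dz":-0.085,"twist":0},{"dx":-0.107,"dy":-0.055,"dz":-0.085,"twist":0}]'
python3 - <<'E'
from h import *
s=r.sense()
O=np.array([.577,-.0845]);a=.227;P=np.array([[np.cos(a),np.sin(a)],[-np.sin(a),np.cos(a)]])
im,d=r.grab_frame("wrist");cv2.imwrite("pics/d.png",im)
for t in ["bridge","idler_handle","tensioner_pivot","tensioner_post"]:
    o=r.place_of(t,"wrist")
    print(t,[(np.round(q,3),np.round(P@(q[:2]-O),4),round(x["conf"],2)) for x in o[:1] for q in [w("wrist",x["at"])]])
print("tcp plate",P@(s["tool_pos"][:2]-O),s["tool_pos"][2])
E
```

```text
time: 7.22
tool_pos: [0.5158, -0.1359, 0.1494]
tool_rot: [0.001, 0.994, 0.112, -0.0]
contact_force: [-0.2, -1.1, -0.4]
finger_gap: 0.0005
grasp_force: 0.0
bridge [(array([ 0.644, -0.238,  0.067]), array([ 0.031 , -0.1646]), 0.79)]
idler_handle [(array([ 0.633, -0.174,  0.105]), array([ 0.0342, -0.0993]), 0.96)]
tensioner_pivot [(array([0.53 , 0.006, 0.054]), array([-0.0257,  0.0988]), 0.84)]
tensioner_post [(array([ 0.555, -0.121,  0.112]), array([-0.0294, -0.0307]), 0.96)]
tcp plate [-0.07116533 -0.03632632] 0.14939713561057658
```

View pics/d.png

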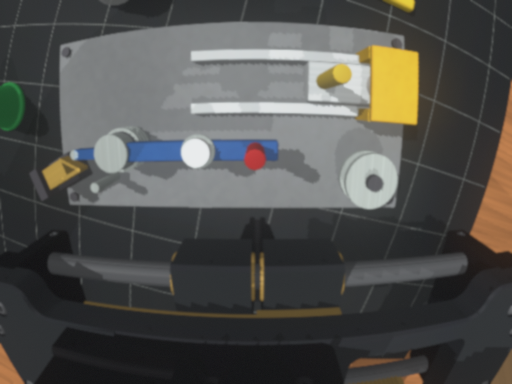

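The post at (255,157) is straight ahead of the fingertips at (258,225), and the idler reads y -99 mm, home. Next: go down and push the post along its arc.

```bash
python3 -m handwheel '[{"dx":0,"dy":-0.003,"dz":0.03,"twist":0},{"dx":0,"dy":-0.003,"dz":0.06,"twist":0},{"dx":0,"dy":-0.003,"dz":0.071,"twist":0},{"dx":0,"dy":-0.003,"dz":0.071,"twist":0}]'
python3 -m handwheel '[{"dx":0.012,"dy":0.001,"dz":0,"twist":0},{"dx":0.023,"dy":0.002,"dz":0,"twist":0},{"dx":0.037,"dy":0.003,"dz":0,"twist":-0.1},{"dx":0.05,"dy":0.003,"dz":0,"twist":-0.2},{"dx":0.05,"dy":0.003,"dz":0,"twist":-0.2}]'
python3 - <<'E'
from h import *
s=r.sense()
O=np.array([.577,-.0845]);a=.227;P=np.array([[np.cos(a),np.sin(a)],[-np.sin(a),np.cos(a)]])
print("tcp plate",P@(s["tool_pos"][:2]-O),s["tool_pos"][2],P@s["contact_force"][:2],2*np.arctan2(s["tool_rot"][2],s["tool_rot"][1])-a)
E
```

```text
time: 7.98
tool_pos: [0.5164, -0.132, 0.078]
tool_rot: [-0.0, 0.994, 0.113, -0.001]
contact_force: [-1.1, -0.4, 0.4]
finger_gap: 0.0005
grasp_force: 0.0
time: 8.6
tool_pos: [0.5654, -0.1244, 0.0799]
tool_rot: [0.0, 0.977, 0.213, -0.002]
contact_force: [-9.6, -2.7, 6.9]
finger_gap: 0.0006
grasp_force: 4.8
tcp plate [-0.02030687 -0.03628986] 0.0798992333563751 [-9.98911563 -0.48164438] 0.2015733413427234
```

```bash
python3 -m handwheel '[{"dx":0.0135,"dy":0.001,"dz":0,"twist":-0.1},{"dx":0.027,"dy":0.001,"dz":0,"twist":-0.2},{"dx":0.041,"dy":-0.001,"dz":0,"twist":-0.3},{"dx":0.054,"dy":-0.004,"dz":0,"twist":-0.4},{"dx":0.054,"dy":-0.004,"dz":0,"twist":-0.4}]'
python3 - <<'E'
from h import *
s=r.sense()
O=np.array([.577,-.0845]);a=.227;P=np.array([[np.cos(a),np.sin(a)],[-np.sin(a),np.cos(a)]])
print("tcp plate",P@(s["tool_pos"][:2]-O),s["tool_pos"][2],P@s["contact_force"][:2],2*np.arctan2(s["tool_rot"][2],s["tool_rot"][1])-a)
for c in ("wrist","top"):
  im,d=r.grab_frame(c);cv2.imwrite(f"pics/e_{c}.png",im)
  for t in ["tensioner_post","idler_handle"]:
    o=r.place_of(t,c)
    print(t,[(np.round(q,3),np.round(P@(q[:2]-O),4),round(x["conf"],2)) for x in o[:1] for q in [w(c,x["at"])]])
E
```

```text
time: 9.22
tool_pos: [0.6133, -0.0989, 0.0797]
tool_rot: [0.001, 0.915, 0.403, -0.002]
contact_force: [-8.0, -5.4, 4.7]
finger_gap: 0.0002
grasp_force: 4.6
tcp plate [ 0.03208359 -0.02217849] 0.07967353405478175 [-9.01034446 -3.44723347] 0.6018500948223503
tensioner_post [(array([ 0.627, -0.083,  0.114]), array([ 0.0487, -0.0095]), 0.56)]
idler_handle [(array([ 0.626, -0.178,  0.104]), array([ 0.0267, -0.102 ]), 0.94)]
tensioner_post [(array([ 0.628, -0.082,  0.116]), array([ 0.0507, -0.0091]), 0.58)]
idler_handle []
```

View pics/e_wrist.png

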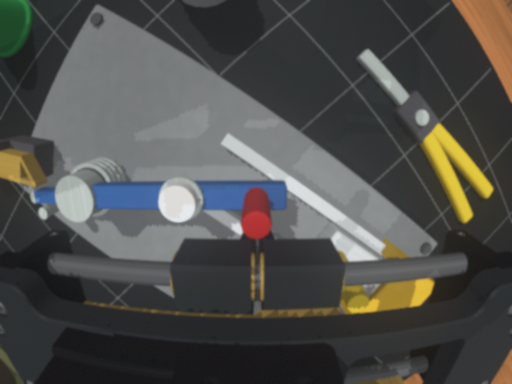

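The post at (257,212) is centred on the fingers and the arm is at about 0.63 rad, past the click. Next: push on to the stop.

```bash
python3 -m handwheel '[{"dx":0.005,"dy":0,"dz":0,"twist":-0.04},{"dx":0.01,"dy":0.001,"dz":0,"twist":-0.08},{"dx":0.012,"dy":0.001,"dz":0,"twist":-0.09},{"dx":0.012,"dy":0.001,"dz":0,"twist":-0.09}]'; python3 -m handwheel '[{"dx":0.002,"dy":0,"dz":0,"twist":0},{"dx":0.004,"dy":0,"dz":0,"twist":0},{"dx":0.004,"dy":0,"dz":0,"twist":0}]'
```

```text
time: 10.02
tool_pos: [0.6216, -0.0915, 0.0797]
tool_rot: [0.001, 0.897, 0.443, -0.002]
contact_force: [-8.4, -5.5, 4.7]
finger_gap: 0.0005
grasp_force: 4.9
time: 10.4
tool_pos: [0.6224, -0.0905, 0.0796]
tool_rot: [0.002, 0.896, 0.443, -0.005]
contact_force: [-13.4, -12.7, 7.8]
finger_gap: 0.0003
grasp_force: 9.2
```

```bash
python3 -m handwheel '[{"dx":0.001,"dy":0,"dz":0,"twist":0},{"dx":0.002,"dy":0,"dz":0,"twist":0},{"dx":0.002,"dy":0,"dz":0,"twist":0},{"dx":0.002,"dy":0,"dz":0,"twist":0}]'
python3 - <<'E'
from h import *
O=np.array([.577,-.0845]);a=.227;P=np.array([[np.cos(a),np.sin(a)],[-np.sin(a),np.cos(a)]])
for c in ("wrist","top"):
  im,d=r.grab_frame(c);cv2.imwrite(f"pics/f_{c}.png",im)
  for t in ["tensioner_post","idler_handle"]:
    o=r.place_of(t,c)
    print(t,[(np.round(q,3),np.round(P@(q[:2]-O),4),round(x["conf"],2)) for x in o[:1] for q in [w(c,x["at"])]])
E
```

```text
time: 10.9
tool_pos: [0.6226, -0.0903, 0.0797]
tool_rot: [0.002, 0.897, 0.443, -0.007]
contact_force: [-17.0, -16.8, 9.1]
finger_gap: 0.0003
grasp_force: 11.9
tensioner_post [(array([ 0.633, -0.076,  0.115]), array([ 0.0565, -0.0047]), 0.93)]
idler_handle [(array([ 0.634, -0.174,  0.102]), array([ 0.0354, -0.1001]), 0.96)]
tensioner_post [(array([ 0.635, -0.075,  0.113]), array([ 0.0583, -0.0036]), 0.77)]
idler_handle [(array([ 0.631, -0.172,  0.105]), array([ 0.0327, -0.0971]), 0.62)]
```

View pics/f_wrist.png

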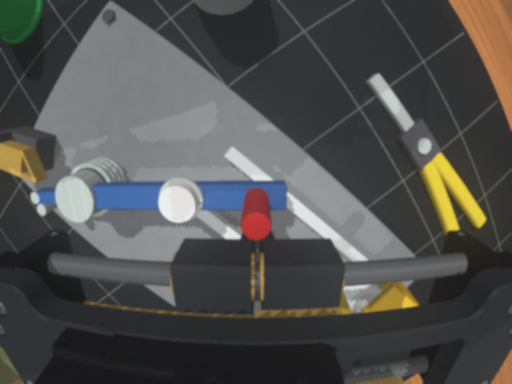

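The post at (257,213) is still centred on the fingers. It measures (57,-4) mm in the plate frame, which is the 0.70 rad stop, and it is held there with about 24 N. The idler is at y -98 to -100 mm, home.

```bash
python3 -c "
from plant import r
print(r.hand_in())"
```

```text
the job is handed in; nothing more can be done
None
```

The job is handed in: by camera the idler block is home and the tensioner arm is past its click at its stop, held there with about 24 N; no verdict came back, and neither the pawl nor the bystanders were checked at the end.

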